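Put the small hand stamps away in the narrow-necked jar

ROBOT

A 7-joint arm with a two-finger parallel gripper is mounted at the origin on the work surface. World frame = base frame: x ahead of the robot, y to its left, z up, the work surface at z = 0. Lengths are in m, angles in rad, forces in N, time in s.
With the tool pointing down it reaches from about 0.375 to 0.925 m from the base axis. Payload 3.1 kg.
Tool frame: the origin (TCP) lies on the centre line of the jaws, within the pads' length; the fingertips stand 25 mm ahead of it and the grasp point (between the pads) lies 6 mm ahead of it; z points along the fingers, y is the line along which they close (so a half turn about z gives the same grasp; the last joint's range is limited). The gripper opens to 85 mm and grips with 20 to 120 N. Pads are 22 mm wide; open, the fingers measure 114 mm over their backs; the gripper's body (76 mm by 85 mm) begins 54 mm behind the grasp point. The pads swing forward as they close: fully open they stand 13 mm farther back than shut.
Start: joints at [-1.359, 0.383, 0.044, 1.598, -0.018, 1.161, -0.05], TCP at [0.198, 0.619, 0.256] pointing down, gripper open.
Joint ranges: [-2.61, 2.61], [-0.41, 2.15], [-1.48, 1.57], [0, 2.5], [-1.57, 4.71], [0.05, 1.97], [-2.85, 2.85]. Speed limits (rad/s): [2.79, 2.79, 3.14, 3.14, 3.14, 3.14, 3.14].

INTERFACE

Orientations are given as a 3x3 rotation matrix whose columns are the frame's x, y, z axes.
In Python, from rig import env, optics gives the robot as it stands.
- The arm moves only by the tool play_rows, never from a script. Its argument "steps" is a list of rows, each an object of numbers: "fingers": the opening, from 0 (shut) to 1 (fully open); "dx", "dy", "dz": the shift along the tool's x, y, z normalised to -1 to 1, where 1 is 200 mm; "rx", "ry", "rz": the turn, a rotation vector about the tool's x, y, z normalised to -1 to 1, where 1 is 45 degrees. In form: [{"fingers": .., "dx": .., "dy": .., "dz": .., "rx": .., "ry": .., "rz": ..}, ...]. A call has 1 to 8 rows; each row is the pose to reach, as a shift and turn from the pose commanded when the call began, along the tool's axes at that moment; what a row does not reach only later rows make up. A row lasts 1/10 s, in which the tool goes at most 50 mm and 8.59 degrees, less where a joint would pass 70% of its speed; a pose out of reach is approached as far as the arm can. A call with a number of a shift or a turn outside -1 to 1 is refused whole. A call with a gripper value outside its range is refused whole. The fingers move at their own pace and stop on an object; "force" is the grip in N (left out, the last holds). Time passes only in rows, so rows that repeat a pose let the fingers close. It gives the time, the measured TCP pose, the force, the opening and the grip force at its end, in the units of the state.
- env.sense(): the state, without advancing time (a new reading comes with each control period).
- optics.read_camera(name): name is "scene" or "top" or "wrist"; returns a dict with "frame" (384x512x3 uint8, blue, green, red), "depth" (384x512 float32, m along the optical axis (not along the pixel's ray), 0 where there is no reading), "intrinsics" (3x3 intrinsics, pixels), "R" (3x3) and "t" (3): a world point X has camera coordinates R X + t. Camera axes: x right, y down, z forward; pixel columns grow to the right and rows downward; lengths in m; the calibration is good to about 2 mm. A picture is of the moment at which its call begins.
- env.sign_off(): hands the job in; it is judged then, once.
The state is a dict: "t": time; "qpos": joint angles; "qd": joint speeds; "tau": joint torques, N m; "ee_pos": TCP position; "tool_rot": TCP orientation; "wrist_force": force on the tool from outside, world axes, zero at the start; "wrist_torque": the same for the moment, N m; "opening": opening from 0.0 (shut) to 1.0 (fully open); "grip_force": force on a finger pad.
Only numpy, scipy, OpenCV 4.12 (cv2) and the standard library are available. Lean on these libraries where they do the work, as an engineer would, in place of code of your own. Each camera call takes 0.05 s, during which the arm holds its last target. There are 200 camera calls.

TASK

Printing is done for the day: put the three small hand stamps away in the tall white jar, feeding them one at a time through its narrow neck so that each drops right down inside. Keep the jar standing upright where it is, and leave the three wide printing blocks where they are.

Things in the scene. Friction and masses are not known exactly. Their poses are not given: they have to be found in the camera images.
- jar: tall open white plastic jar, empty, loose, 1.8 kg, 225 mm high: body 156 mm across up to 150 mm height, shoulder in to a narrow neck 188 to 225 mm up, 82 mm across outside at the rim, narrowest bore 66 mm. Floor 6 mm up, with an 18 mm high central dome so stamps tumble aside. Origin: centre of underside; z up. Stands on the left or right, the dye tray on the other side
- jar_mouth (a point): centre of the jar's mouth, at rim height (225 mm above the jar's underside)
- stamp_round: small wooden hand stamp standing on its head, handle up, 70 mm tall, 0.05-0.1 kg; round head 46 mm diameter, 22 mm high; above it a plain round upright handle, 26 mm diameter, from 22 to 70 mm height. Origin: centre of its underside; z along the handle
- stamp_square: small wooden hand stamp standing on its head, handle up, 70 mm tall, 0.05-0.1 kg; square head 36 x 36 mm, 22 mm high; above it a plain round upright handle, 26 mm diameter, from 22 to 70 mm height. Origin: centre of its underside; z along the handle
- stamp_oblong: small wooden hand stamp standing on its head, handle up, 70 mm tall, 0.05-0.1 kg; oblong head 46 mm (x) by 24 mm (y), 22 mm high; above it a plain round upright handle, 26 mm diameter, from 22 to 70 mm height. Origin: centre of its underside; z along the handle
- stamp_round_mid (a point): middle of the round-headed stamp, on its axis, 35 mm above its underside
- stamp_square_mid (a point): middle of the square-headed stamp, on its axis, 35 mm above its underside
- stamp_oblong_mid (a point): middle of the oblong-headed stamp, on its axis, 35 mm above its underside
- block_a: wide printing block, 60 x 90 mm slab 30 mm high with a bow handle reaching 62 mm height; too big for the jar, stays where it is. Origin: centre of its underside; long side along its y
- block_b: wide printing block, 60 x 90 mm slab 30 mm high with a bow handle reaching 62 mm height; too big for the jar, stays where it is. Origin: centre of its underside; long side along its y
- block_c: wide printing block, 60 x 90 mm slab 30 mm high with a bow handle reaching 62 mm height; too big for the jar, stays where it is. Origin: centre of its underside; long side along its y
- tray: fixed shallow blue dye tray, 180 (x) x 220 (y) mm, 45 mm high. Origin: centre of its underside
Mind the look-alikes: they are no part of the job. What is shaped like the stamp_square but green is not meant. What is shaped like the stamp_round but blue or yellow is not meant.

How it is judged:
On the way, in this order (a step that is already met when the one before it is completed fails the run):
1. one small stamp is inside the jar (((z of stamp_round_mid in the frame of jar between 0 and 0.19 m and horizontal distance between stamp_round_mid and jar below 0.078 m) or (z of stamp_square_mid in the frame of jar between 0 and 0.19 m and horizontal distance between stamp_square_mid and jar below 0.078 m) or (z of stamp_oblong_mid in the frame of jar between 0 and 0.19 m and horizontal distance between stamp_oblong_mid and jar below 0.078 m))), for 0.2 s.
2. a second small stamp, fed separately, is inside the jar ((((z of stamp_round_mid in the frame of jar between 0 and 0.19 m and horizontal distance between stamp_round_mid and jar below 0.078 m) and (z of stamp_square_mid in the frame of jar between 0 and 0.19 m and horizontal distance between stamp_square_mid and jar below 0.078 m)) or ((z of stamp_round_mid in the frame of jar between 0 and 0.19 m and horizontal distance between stamp_round_mid and jar below 0.078 m) and (z of stamp_oblong_mid in the frame of jar between 0 and 0.19 m and horizontal distance between stamp_oblong_mid and jar below 0.078 m)) or ((z of stamp_square_mid in the frame of jar between 0 and 0.19 m and horizontal distance between stamp_square_mid and jar below 0.078 m) and (z of stamp_oblong_mid in the frame of jar between 0 and 0.19 m and horizontal distance between stamp_oblong_mid and jar below 0.078 m)))), for 0.2 s.
3. the third small stamp is inside the jar too (z of stamp_round_mid in the frame of jar between 0 and 0.19 m and horizontal distance between each of stamp_round_mid, stamp_square_mid, stamp_oblong_mid and jar below 0.078 m and z of stamp_square_mid in the frame of jar between 0 and 0.19 m and z of stamp_oblong_mid in the frame of jar between 0 and 0.19 m), for 0.2 s.
At the end, for the whole second after the job is handed in: All three small stamps lie at rest inside the jar (the middle of each lower than 190 mm above the jar's underside, so below the neck, and within the jar's body), the jar stands upright (within 0.1 rad) and within 40 mm of where it stood, and each wide block is within 30 mm of where it was (all of step 3 and linear speed of each of stamp_round, stamp_square, stamp_oblong below 0.05 m/s and angle between jar's own z axis and vertical below 0.1 rad and distance of jar from where it was at the start of the episode below 0.04 m and not (distance of any of block_a, block_b, block_c from where it was at the start of the episode above 0.03 m)); the robot touches nothing.
It fails at once if the jar is tipped by more than 0.25 rad (angle between jar's own z axis and vertical above 0.25 rad).
It fails at once if the jar is shoved more than 40 mm (distance of jar from where it was at the start of the episode above 0.04 m).
It fails at once if a wide printing block is moved more than 30 mm (distance of any of block_a, block_b, block_c from where it was at the start of the episode above 0.03 m).
It also fails if it takes over 72 s, if anything falls off the work surface, if the arm or the gripper's body presses on something with over 40 N, if the wrist force passes 120 N, or if a joint passes its speed limit or range.

## Working session

There is one attempt and no reset: what is moved stays moved. The work goes in short steps, Python scripts to look and compute and a tool call to move; the robot and the scene stay as the last step left them, time stands still between calls to the robot, and variables do not carry over. Pictures are saved under pics/ and viewed, at most 10 in all, crops included, and the job is handed in when it is done.

Besides the shell and the picture viewer there is one more tool, called after "Call:" by a JSON object that holds its "op" and its "data". play_rows: Moves the arm, as the interface text tells. Its arguments: {"type":"object","properties":{"steps":{"type":"array","items":{"type":"object","properties":{"fingers":{"type":"number"},"dx":{"type":"number","minimum":-1,"maximum":1},"dy":{"type":"number","minimum":-1,"maximum":1},"dz":{"type":"number","minimum":-1,"maximum":1},"rx":{"type":"number","minimum":-1,"maximum":1},"ry":{"type":"number","minimum":-1,"maximum":1},"rz":{"type":"number","minimum":-1,"maximum":1}}}},"force":{"type":"number"}},"required":["steps"]}

```bash
ls; mkdir -p pics; cat > h.py <<'E'
import numpy as np, cv2
from rig import env, optics
def cloud(c):
    d=c["depth"]; K=c["intrinsics"]; v,u=np.mgrid[:384,:512]
    P=np.stack([(u-K[0,2])/K[0,0]*d,(v-K[1,2])/K[1,1]*d,d],-1)
    return (P-c["t"])@c["R"]
E
python3 - <<'E'
from h import *
s=env.sense(); print(s["t"],s["ee_pos"],s["tool_rot"].round(3),s["opening"])
for n in("top","scene"):
    c=optics.read_camera(n); np.savez(f"{n}.npz",**c); cv2.imwrite(f"pics/{n}.png",cv2.resize(c["frame"],(800,600)))
    print(n,-c["R"].T@c["t"],c["R"].round(2).tolist())
E
```

```text
pics
0.0 [0.19788601 0.61821311 0.25485668] [[-0.952  0.305 -0.001]
 [ 0.305  0.952 -0.003]
 [-0.    -0.003 -1.   ]] 0.9989675245402775
top [0.44902883 0.0161513  0.92967293] [[0.01, -1.0, 0.05], [-0.99, -0.02, -0.14], [0.14, -0.05, -0.99]]
scene [ 1.29865565 -0.07098179  1.25989242] [[0.07, 1.0, -0.0], [0.82, -0.06, -0.57], [-0.57, 0.04, -0.82]]
```

View pics/top.png

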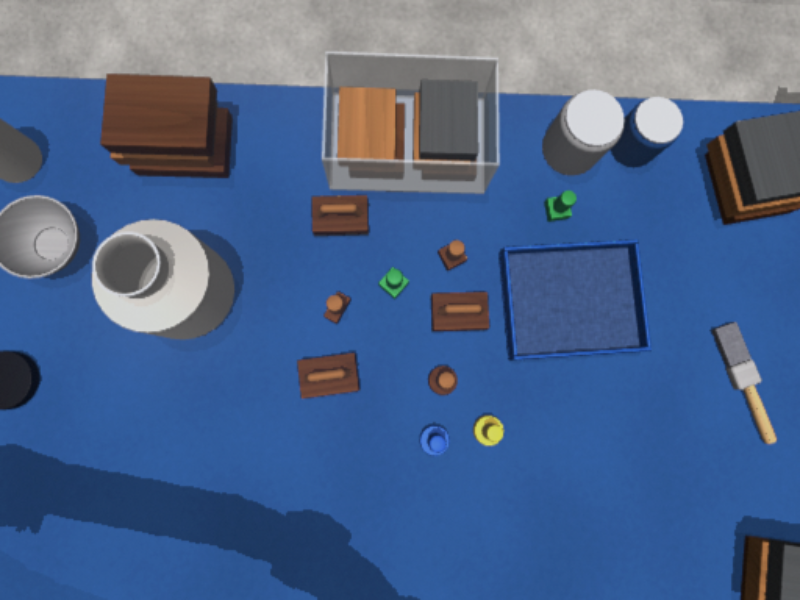

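View pics/scene.png

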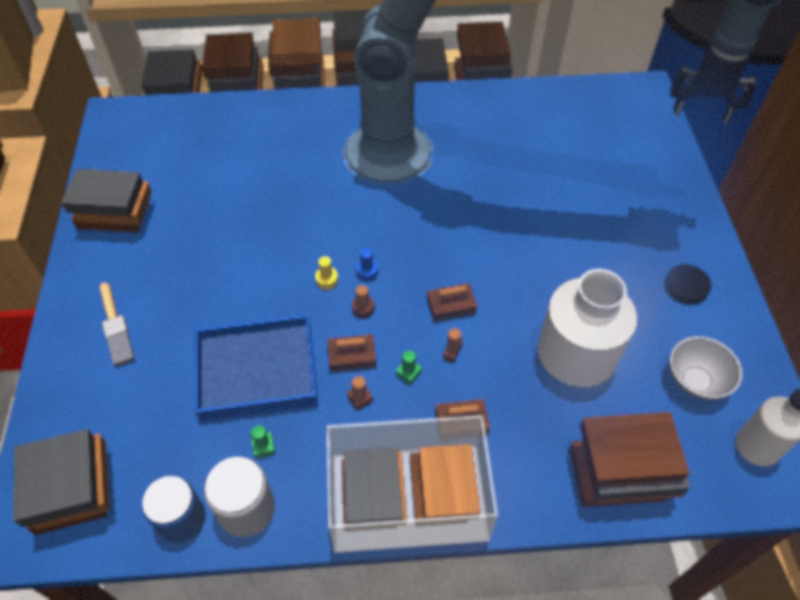

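In the top view (800x600) the oblong stamp is at about (336,305), the square one at (455,252) and the round one at (443,380). The blocks are at (340,214), (460,310) and (327,375), and the jar mouth is at (128,265). The scene view agrees.

```bash
python3 - <<'E'
from h import *
from scipy import ndimage as nd
for n in("top","scene"):
    c=dict(np.load(n+".npz")); P=cloud(c); z=P[...,2]
    print(n,'table z',np.median(z[(abs(z)<.02)]))
    hsv=cv2.cvtColor(c["frame"],cv2.COLOR_BGR2HSV)
    brown=((hsv[...,0]<20)|(hsv[...,0]>170))&(hsv[...,1]>80)
    near=(P[...,0]>.3)&(P[...,0]<.75)&(abs(P[...,1])<.25)
    m=brown&near&(z>.010)&(z<.085)
    l,k=nd.label(m)
    for i in range(1,k+1):
        q=P[l==i]
        if len(q)<40: continue
        v,u=np.where(l==i)
        t=q[q[:,2]>.052]; a=t[t[:,2]>.066]; hd=q[(q[:,2]<.03)]
        f=lambda a:((a.min(0)+a.max(0))/2).round(3)[:2] if len(a) else None
        r=cv2.minAreaRect(q[:,:2].astype(np.float32)*1000)
        print((u.mean()*800/512).round(),(v.mean()*600/384).round(),len(q),'zmax',q[:,2].max().round(3),'top>.066',len(a),f(a),a.mean(0).round(3) if len(a) else '','hd',f(hd), 'rect',np.round(r[0]),np.round(r[1]),round(r[2]))
    m=(abs(z-.225)<.012)&(P[...,1]>.2)&(P[...,0]>.35)&(P[...,0]<.7)&(hsv[...,1]<70)
    l,k=nd.label(m,np.ones((3,3)))
    for i in range(1,k+1):
        q=P[l==i]
        if len(q)>30:
            (x,y),r=cv2.minEnclosingCircle(q[:,:2].astype(np.float32)); print('rim',len(q),x,y,r,np.percentile(q[:,2],[5,50,95]))
E
```

```text
top table z 0.00038046994352509186
339.0 214.0 763 zmax 0.067 top>.066 1 [0.714 0.081] [0.714 0.081 0.067] hd [0.715 0.089] rect [716.  88.] [58. 86.] 2
453.0 253.0 175 zmax 0.073 top>.066 77 [ 0.655 -0.095] [ 0.654 -0.096  0.07 ] hd [ 0.651 -0.096] rect [654. -95.] [34. 34.] 32
335.0 306.0 163 zmax 0.073 top>.066 83 [0.565 0.089] [0.565 0.089 0.07 ] hd [0.566 0.088] rect [565.  89.] [24. 44.] 58
460.0 311.0 818 zmax 0.066 top>.066 0 None  hd [ 0.562 -0.108] rect [ 562. -108.] [58. 89.] 2
327.0 375.0 862 zmax 0.066 top>.066 1 [0.462 0.079] [0.462 0.079 0.066] hd [0.457 0.098] rect [457.  99.] [58. 88.] 8
442.0 380.0 221 zmax 0.073 top>.066 91 [ 0.452 -0.081] [ 0.452 -0.081  0.07 ] hd [ 0.452 -0.08 ] rect [452. -80.] [39. 40.] 1
rim 522 0.5886104702949524 0.33120378851890564 0.04111768305301666 [0.21446529 0.22335753 0.22654498]
scene table z 0.0006013384779522552
451.0 299.0 291 zmax 0.066 top>.066 0 None  hd [0.457 0.099] rect [457.  99.] [57. 84.] 11
351.0 350.0 359 zmax 0.068 top>.066 4 [ 0.567 -0.107] [ 0.567 -0.11   0.067] hd [ 0.56  -0.106] rect [ 561. -107.] [60. 82.] 4
358.0 384.0 49 zmax 0.074 top>.066 40 [ 0.658 -0.096] [ 0.657 -0.096  0.07 ] hd None rect [658. -96.] [17. 23.] 88
460.0 408.0 210 zmax 0.068 top>.066 3 [0.719 0.087] [0.719 0.086 0.068] hd [0.7   0.088] rect [707.  88.] [35. 85.] 5
rim 269 0.5873589515686035 0.3289981484413147 0.042793158441782 [0.21423594 0.22224159 0.22830426]
```

Call:
{"op": "play_rows", "data": {"steps": [{"fingers": 0.7, "dx": -0.9, "dy": -0.66, "dz": -0.3, "rz": -0.395}, {"fingers": 0.7, "dx": -0.9, "dy": -0.66, "dz": -0.3, "rz": -0.395}, {"fingers": 0.7, "dx": -0.9, "dy": -0.66, "dz": -0.3, "rz": -0.395}, {"fingers": 0.7, "dx": -0.9, "dy": -0.66, "dz": -0.3, "rz": -0.395}, {"fingers": 0.7, "dx": -0.9, "dy": -0.66, "dz": -0.3, "rz": -0.395}, {"fingers": 0.7, "dx": -0.9, "dy": -0.66, "dz": -0.3, "rz": -0.395}, {"fingers": 0.7, "dx": -0.9, "dy": -0.66, "dz": -0.3, "rz": -0.395}]}}

```text
$.steps[0]: bad value
```

Call:
{"op": "play_rows", "data": {"force": 40, "steps": [{"fingers": 0.7, "dx": -0.9, "dy": -0.66, "dz": -0.3, "rx": 0, "ry": 0, "rz": -0.395}, {"fingers": 0.7, "dx": -0.9, "dy": -0.66, "dz": -0.3, "rx": 0, "ry": 0, "rz": -0.395}, {"fingers": 0.7, "dx": -0.9, "dy": -0.66, "dz": -0.3, "rx": 0, "ry": 0, "rz": -0.395}, {"fingers": 0.7, "dx": -0.9, "dy": -0.66, "dz": -0.3, "rx": 0, "ry": 0, "rz": -0.395}, {"fingers": 0.7, "dx": -0.9, "dy": -0.66, "dz": -0.3, "rx": 0, "ry": 0, "rz": -0.395}, {"fingers": 0.7, "dx": -0.9, "dy": -0.66, "dz": -0.3, "rx": 0, "ry": 0, "rz": -0.395}, {"fingers": 0.7, "dx": -0.9, "dy": -0.66, "dz": -0.3, "rx": 0, "ry": 0, "rz": -0.395}]}}

```text
t: 0.8
ee_pos: [0.3298, 0.4378, 0.3162]
tool_rot: [[-1.0, 0.002, -0.001], [0.002, 1.0, 0.0], [0.001, 0.0, -1.0]]
wrist_force: [1.1, 0.2, -0.6]
opening: 0.703
grip_force: 0.0
```

Call:
{"op": "play_rows", "data": {"steps": [{"fingers": 0.7, "dx": -0.6, "dy": -0.9, "dz": 0, "rx": 0, "ry": 0, "rz": 0}, {"fingers": 0.7, "dx": -0.6, "dy": -0.9, "dz": 0, "rx": 0, "ry": 0, "rz": 0}, {"fingers": 0.7, "dx": -0.6, "dy": -0.9, "dz": 0, "rx": 0, "ry": 0, "rz": 0}, {"fingers": 0.7, "dx": -0.6, "dy": -0.9, "dz": 0, "rx": 0, "ry": 0, "rz": 0}, {"fingers": 0.7, "dx": -0.6, "dy": -0.9, "dz": 0, "rx": 0, "ry": 0, "rz": 0}, {"fingers": 0.7, "dx": -0.6, "dy": -0.9, "dz": 0, "rx": 0, "ry": 0, "rz": 0}]}}

```text
t: 1.4
ee_pos: [0.4504, 0.2566, 0.3155]
tool_rot: [[-1.0, 0.004, -0.001], [0.004, 1.0, -0.001], [0.001, -0.001, -1.0]]
wrist_force: [-0.3, 0.8, 0.6]
opening: 0.701
grip_force: 0.0
```

Call:
{"op": "play_rows", "data": {"steps": [{"fingers": 0.7, "dx": -0.57, "dy": -0.84, "dz": 0.5, "rx": 0, "ry": 0, "rz": 0}, {"fingers": 0.7, "dx": -0.57, "dy": -0.84, "dz": 0.5, "rx": 0, "ry": 0, "rz": 0}, {"fingers": 0.7, "dx": -0.57, "dy": -0.84, "dz": 0.5, "rx": 0, "ry": 0, "rz": 0}, {"fingers": 0.7, "dx": -0.57, "dy": -0.84, "dz": 0.5, "rx": 0, "ry": 0, "rz": 0}, {"fingers": 0.7, "dx": -0.57, "dy": -0.84, "dz": 0.5, "rx": 0, "ry": 0, "rz": 0}, {"fingers": 0.7, "dx": -0.57, "dy": -0.84, "dz": 0.5, "rx": 0, "ry": 0, "rz": 0}, {"fingers": 0.7, "dx": -0.57, "dy": -0.84, "dz": 0.5, "rx": 0, "ry": 0, "rz": 0}]}}

```text
t: 2.1
ee_pos: [0.5626, 0.0941, 0.215]
tool_rot: [[-1.0, -0.004, -0.003], [-0.004, 1.0, 0.001], [0.003, 0.001, -1.0]]
wrist_force: [0.5, 1.4, -0.6]
opening: 0.701
grip_force: 0.0
```

Call:
{"op": "play_rows", "data": {"steps": [{"fingers": 0.7, "dx": 0, "dy": 0, "dz": 0.1, "rx": 0, "ry": 0, "rz": 0}, {"fingers": 0.7, "dx": 0, "dy": 0, "dz": 0.3, "rx": 0, "ry": 0, "rz": 0}, {"fingers": 0.7, "dx": 0, "dy": 0, "dz": 0.5, "rx": 0, "ry": 0, "rz": 0}, {"fingers": 0.7, "dx": 0, "dy": 0, "dz": 0.65, "rx": 0, "ry": 0, "rz": 0}, {"fingers": 0.7, "dx": 0, "dy": 0, "dz": 0.77, "rx": 0, "ry": 0, "rz": 0}, {"fingers": 0.7, "dx": 0, "dy": 0, "dz": 0.77, "rx": 0, "ry": 0, "rz": 0}, {"fingers": 0.7, "dx": 0, "dy": 0, "dz": 0.77, "rx": 0, "ry": 0, "rz": 0}]}}

```text
t: 2.8
ee_pos: [0.5633, 0.0939, 0.0627]
tool_rot: [[-1.0, -0.005, -0.0], [-0.005, 1.0, 0.002], [0.0, 0.002, -1.0]]
wrist_force: [-1.4, -0.3, 0.3]
opening: 0.7
grip_force: 0.0
```

Call:
{"op": "play_rows", "data": {"steps": [{"fingers": 0, "dx": 0, "dy": 0, "dz": 0, "rx": 0, "ry": 0, "rz": 0}, {"fingers": 0, "dx": 0, "dy": 0, "dz": 0, "rx": 0, "ry": 0, "rz": 0}, {"fingers": 0, "dx": 0, "dy": 0, "dz": 0, "rx": 0, "ry": 0, "rz": 0}, {"fingers": 0, "dx": 0, "dy": 0, "dz": 0, "rx": 0, "ry": 0, "rz": 0}, {"fingers": 0, "dx": 0, "dy": 0, "dz": 0, "rx": 0, "ry": 0, "rz": 0}, {"fingers": 0, "dx": 0, "dy": 0, "dz": 0, "rx": 0, "ry": 0, "rz": 0}]}}

```text
t: 3.4
ee_pos: [0.5649, 0.0913, 0.0642]
tool_rot: [[-1.0, -0.0, 0.003], [-0.0, 1.0, 0.002], [-0.003, 0.002, -1.0]]
wrist_force: [-1.3, 1.1, 8.2]
opening: 0.286
grip_force: 39.2
```

Call:
{"op": "play_rows", "data": {"steps": [{"fingers": 0, "dx": 0, "dy": 0, "dz": -0.15, "rx": 0, "ry": 0, "rz": 0}, {"fingers": 0, "dx": 0, "dy": 0, "dz": -0.4, "rx": 0, "ry": 0, "rz": 0}, {"fingers": 0, "dx": 0, "dy": 0, "dz": -0.65, "rx": 0, "ry": 0, "rz": 0}, {"fingers": 0, "dx": 0, "dy": 0, "dz": -0.9, "rx": 0, "ry": 0, "rz": 0}, {"fingers": 0, "dx": 0, "dy": 0, "dz": -1, "rx": 0, "ry": 0, "rz": 0}, {"fingers": 0, "dx": 0, "dy": 0, "dz": -1, "rx": 0, "ry": 0, "rz": 0}]}}

```text
t: 4.0
ee_pos: [0.5663, 0.0906, 0.2672]
tool_rot: [[-1.0, 0.0, 0.009], [0.0, 1.0, 0.003], [-0.009, 0.003, -1.0]]
wrist_force: [-0.3, 0.9, -1.3]
opening: 0.293
grip_force: 39.5
```

Call:
{"op": "play_rows", "data": {"steps": [{"fingers": 0, "dx": 0, "dy": 0, "dz": -0.25, "rx": 0, "ry": 0, "rz": 0}, {"fingers": 0, "dx": 0, "dy": 0.1, "dz": -0.4, "rx": 0, "ry": 0, "rz": 0}, {"fingers": 0, "dx": -0.1, "dy": 0.3, "dz": -0.4, "rx": 0, "ry": 0, "rz": 0}, {"fingers": 0, "dx": -0.1, "dy": 0.5, "dz": -0.4, "rx": 0, "ry": 0, "rz": 0}, {"fingers": 0, "dx": -0.1, "dy": 0.6, "dz": -0.4, "rx": 0, "ry": 0, "rz": 0}, {"fingers": 0, "dx": -0.1, "dy": 0.6, "dz": -0.4, "rx": 0, "ry": 0, "rz": 0}]}}

```text
t: 4.6
ee_pos: [0.5812, 0.2156, 0.3394]
tool_rot: [[-1.0, -0.009, -0.005], [-0.009, 1.0, -0.0], [0.005, -0.0, -1.0]]
wrist_force: [0.5, 0.1, -0.9]
opening: 0.294
grip_force: 39.6
```

```bash
python3 - <<'E'
from h import *
s=env.sense(); print(s["t"],s["ee_pos"],s["tool_rot"].round(3).tolist(),s["opening"],s["grip_force"],s["wrist_force"])
c=optics.read_camera("wrist"); P=cloud(c); z=P[...,2]
cv2.imwrite("pics/w1.png",c["frame"])
m=(abs(z-.222)<.008)&(np.hypot(P[...,0]-.588,P[...,1]-.33)<.06)
print(m.sum()); q=P[m]
if len(q)>20: print(cv2.minEnclosingCircle(q[:,:2].astype(np.float32)))
E
```

```text
4.6 [0.5811617  0.21560669 0.3393518 ] [[-1.0, -0.009, -0.005], [-0.009, 1.0, -0.0], [0.005, -0.0, -1.0]] 0.2941217247039263 39.622507095336914 [ 0.46446637  0.14478124 -0.86329748]
3355
((0.5876588225364685, 0.33288881182670593), 0.041208066046237946)
```

Call:
{"op": "play_rows", "data": {"steps": [{"fingers": 0, "dx": -0.03, "dy": 0.2, "dz": 0, "rx": 0, "ry": 0, "rz": 0}, {"fingers": 0, "dx": -0.03, "dy": 0.4, "dz": 0, "rx": 0, "ry": 0, "rz": 0}, {"fingers": 0, "dx": -0.03, "dy": 0.55, "dz": 0, "rx": 0, "ry": 0, "rz": 0}, {"fingers": 0, "dx": -0.03, "dy": 0.59, "dz": 0, "rx": 0, "ry": 0, "rz": 0}, {"fingers": 0, "dx": -0.03, "dy": 0.59, "dz": 0, "rx": 0, "ry": 0, "rz": 0}, {"fingers": 0, "dx": -0.03, "dy": 0.59, "dz": 0, "rx": 0, "ry": 0, "rz": 0}]}}

```text
t: 5.25
ee_pos: [0.5904, 0.3247, 0.3418]
tool_rot: [[-1.0, 0.004, -0.0], [0.004, 1.0, -0.003], [0.0, -0.003, -1.0]]
wrist_force: [0.7, -0.1, -0.4]
opening: 0.3
grip_force: 39.6
```

```bash
python3 - <<'E'
from h import *
s=env.sense(); print(s["t"],s["ee_pos"],s["tool_rot"].round(3).tolist())
c=optics.read_camera("wrist"); P=cloud(c); z=P[...,2]
d=optics.read_camera("scene")
cv2.imwrite("pics/w1.png",np.hstack([c["frame"],cv2.resize(d["frame"][140:300,300:460],(384,384))])[:, :896][:, 100:])
hsv=cv2.cvtColor(c["frame"],cv2.COLOR_BGR2HSV)
m=(abs(z-.222)<.008)&(np.hypot(P[...,0]-.588,P[...,1]-.33)<.06)
q=P[m];print(len(q))
if len(q)>20: print(cv2.minEnclosingCircle(q[:,:2].astype(np.float32)))
b=((hsv[...,0]<20)|(hsv[...,0]>170))&(hsv[...,1]>80)&(z>.25)
q=P[b]; print(len(q), q.min(0),q.max(0))
E
```

```text
5.25 [0.59036368 0.32468717 0.34183068] [[-1.0, 0.004, -0.0], [0.004, 1.0, -0.003], [0.0, -0.003, -1.0]]
2477
((0.5879923105239868, 0.33259105682373047), 0.040761929005384445)
6126 [0.52073478 0.26497267 0.29696397] [0.60355658 0.34337675 0.45916773]
```

View pics/w1.png

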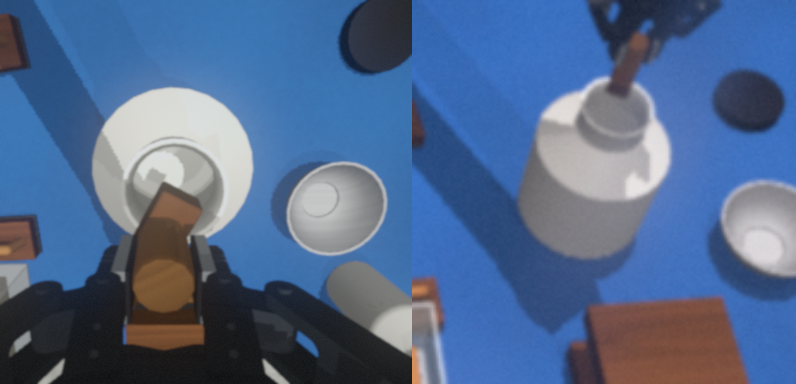

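The left panel (wrist) shows the oblong stamp between the pads. Its head is at about (175,210), over the jar mouth at (175,188). The right panel (scene) confirms that it is held above the neck. I'll check for tilt before lowering.

```bash
cat >> h.py <<'E'
def held():
    s=env.sense(); c=optics.read_camera("wrist"); P=cloud(c); z=P[...,2]
    hsv=cv2.cvtColor(c["frame"],cv2.COLOR_BGR2HSV)
    b=((hsv[...,0]<20)|(hsv[...,0]>170))&(hsv[...,1]>80)&(z>.235)&(np.hypot(*(P[...,:2]-s["ee_pos"][:2]).transpose(2,0,1))<.05)
    print(s["t"],s["ee_pos"].round(4),'op',round(s["opening"],3))
    q=P[b]; 
    for lo in np.arange(.24,.37,.01):
        a=q[(q[:,2]>=lo)&(q[:,2]<lo+.01)]
        if len(a)>15: print(round(lo,3),len(a),a.min(0)[:2].round(3),a.max(0)[:2].round(3),a.mean(0).round(3))
    m=(abs(z-.222)<.008)&(np.hypot(P[...,0]-.588,P[...,1]-.33)<.06)
    if m.sum()>20: print('rim',cv2.minEnclosingCircle(P[m][:,:2].astype(np.float32)))
E
python3 - <<'E'
from h import *
held()
E
```

```text
5.35 [0.5906 0.3247 0.3425] op 0.29
0.29 548 [0.567 0.311] [0.593 0.343] [0.577 0.331 0.299]
0.3 712 [0.566 0.312] [0.588 0.343] [0.577 0.328 0.302]
0.31 364 [0.578 0.312] [0.586 0.335] [0.58  0.324 0.315]
0.32 439 [0.578 0.312] [0.587 0.336] [0.58  0.324 0.325]
0.33 566 [0.578 0.312] [0.603 0.337] [0.581 0.324 0.335]
0.34 3201 [0.578 0.312] [0.603 0.337] [0.589 0.324 0.347]
0.36 22 [0.597 0.338] [0.6   0.339] [0.599 0.338 0.365]
rim ((0.5879976749420166, 0.3326930105686188), 0.04079922288656235)
```

Call:
{"op": "play_rows", "data": {"steps": [{"fingers": 0, "dx": 0.01, "dy": 0.04, "dz": 0, "rx": 0, "ry": 0, "rz": 0}, {"fingers": 0, "dx": 0.01, "dy": 0.04, "dz": 0, "rx": 0, "ry": 0, "rz": 0}, {"fingers": 0, "dx": 0.01, "dy": 0.04, "dz": 0.1, "rx": 0, "ry": 0, "rz": 0}, {"fingers": 0, "dx": 0.01, "dy": 0.04, "dz": 0.2, "rx": 0, "ry": 0, "rz": 0}, {"fingers": 0, "dx": 0.01, "dy": 0.04, "dz": 0.3, "rx": 0, "ry": 0, "rz": 0}, {"fingers": 0, "dx": 0.01, "dy": 0.04, "dz": 0.4, "rx": 0, "ry": 0, "rz": 0}, {"fingers": 0, "dx": 0.01, "dy": 0.04, "dz": 0.4, "rx": 0, "ry": 0, "rz": 0}]}}

```text
t: 6.1
ee_pos: [0.585, 0.3359, 0.2583]
tool_rot: [[-1.0, -0.001, -0.006], [-0.001, 1.0, -0.004], [0.006, -0.004, -1.0]]
wrist_force: [-0.2, 0.1, -1.4]
opening: 0.291
grip_force: 39.6
```

Within 4 mm of the mouth centre, so I'll release and then rise.

Call:
{"op": "play_rows", "data": {"steps": [{"fingers": 0.6, "dx": 0, "dy": 0, "dz": 0, "rx": 0, "ry": 0, "rz": 0}, {"fingers": 0.6, "dx": 0, "dy": 0, "dz": 0, "rx": 0, "ry": 0, "rz": 0}, {"fingers": 0.6, "dx": 0, "dy": 0, "dz": 0, "rx": 0, "ry": 0, "rz": 0}, {"fingers": 0.6, "dx": 0, "dy": 0, "dz": -0.1, "rx": 0, "ry": 0, "rz": 0}, {"fingers": 0.6, "dx": 0, "dy": 0, "dz": -0.3, "rx": 0, "ry": 0, "rz": 0}, {"fingers": 0.6, "dx": 0, "dy": 0, "dz": -0.4, "rx": 0, "ry": 0, "rz": 0}, {"fingers": 0.6, "dx": 0, "dy": 0, "dz": -0.4, "rx": 0, "ry": 0, "rz": 0}]}}

```text
t: 6.8
ee_pos: [0.59, 0.3376, 0.3489]
tool_rot: [[-1.0, -0.0, 0.01], [-0.0, 1.0, 0.006], [-0.01, 0.006, -1.0]]
wrist_force: [0.1, -0.9, 1.0]
opening: 0.602
grip_force: 0.0
```

```bash
cat >> h.py <<'E'
def jar(name):
    s=env.sense(); c=optics.read_camera("wrist"); P=cloud(c); z=P[...,2]
    print(s["t"],s["ee_pos"].round(4)); cv2.imwrite(f"pics/{name}.png",c["frame"])
    hsv=cv2.cvtColor(c["frame"],cv2.COLOR_BGR2HSV)
    b=((hsv[...,0]<20)|(hsv[...,0]>170))&(hsv[...,1]>80)&(np.hypot(P[...,0]-.588,P[...,1]-.3325)<.075)&(z<.24)
    q=P[b]; print('brown in jar',len(q), (q.min(0),q.max(0)) if len(q) else '')
    m=(abs(z-.222)<.008)&(np.hypot(P[...,0]-.588,P[...,1]-.33)<.06)
    if m.sum()>20: print('rim',cv2.minEnclosingCircle(P[m][:,:2].astype(np.float32)))
E
python3 - <<'E'
from h import *
jar("j1")
E
```

```text
6.8 [0.59   0.3376 0.3489]
brown in jar 2 (array([0.60277423, 0.34679053, 0.04891274]), array([0.60683793, 0.34812594, 0.04939955]))
rim ((0.5879997611045837, 0.33257701992988586), 0.04066416621208191)
```

Call:
{"op": "play_rows", "data": {"steps": [{"fingers": 0.7, "dx": 0.35, "dy": -1, "dz": 0, "rx": 0, "ry": 0, "rz": 0}, {"fingers": 0.7, "dx": 0.35, "dy": -1, "dz": 0, "rx": 0, "ry": 0, "rz": 0}, {"fingers": 0.7, "dx": 0.35, "dy": -1, "dz": 0, "rx": 0, "ry": 0, "rz": 0}, {"fingers": 0.7, "dx": 0.35, "dy": -1, "dz": 0, "rx": 0, "ry": 0, "rz": 0}, {"fingers": 0.7, "dx": 0.35, "dy": -1, "dz": 0, "rx": 0, "ry": 0, "rz": 0}, {"fingers": 0.7, "dx": 0.35, "dy": -1, "dz": 0, "rx": 0, "ry": 0, "rz": 0}]}}

```text
t: 7.45
ee_pos: [0.5167, 0.1332, 0.3416]
tool_rot: [[-1.0, 0.005, -0.001], [0.005, 1.0, 0.0], [0.001, 0.0, -1.0]]
wrist_force: [0.4, 0.3, -0.5]
opening: 0.703
grip_force: 0.0
```

Call:
{"op": "play_rows", "data": {"steps": [{"fingers": 0.7, "dx": 0.34, "dy": -1, "dz": 0.5, "rx": 0, "ry": 0, "rz": 0}, {"fingers": 0.7, "dx": 0.34, "dy": -1, "dz": 0.5, "rx": 0, "ry": 0, "rz": 0}, {"fingers": 0.7, "dx": 0.34, "dy": -1, "dz": 0.5, "rx": 0, "ry": 0, "rz": 0}, {"fingers": 0.7, "dx": 0.34, "dy": -1, "dz": 0.5, "rx": 0, "ry": 0, "rz": 0}, {"fingers": 0.7, "dx": 0.34, "dy": -1, "dz": 0.5, "rx": 0, "ry": 0, "rz": 0}, {"fingers": 0.7, "dx": 0.34, "dy": -1, "dz": 0.5, "rx": 0, "ry": 0, "rz": 0}, {"fingers": 0.7, "dx": 0.34, "dy": -1, "dz": 0.5, "rx": 0, "ry": 0, "rz": 0}, {"fingers": 0.7, "dx": 0.34, "dy": -1, "dz": 0.5, "rx": 0, "ry": 0, "rz": 0}]}}

```text
t: 8.25
ee_pos: [0.4511, -0.0611, 0.2427]
tool_rot: [[-1.0, -0.004, 0.001], [-0.004, 1.0, -0.0], [-0.001, -0.0, -1.0]]
wrist_force: [0.6, 0.4, 1.1]
opening: 0.701
grip_force: 0.0
```

Call:
{"op": "play_rows", "data": {"steps": [{"fingers": 0.7, "dx": 0, "dy": -0.09, "dz": 0.1, "rx": 0, "ry": 0, "rz": 0}, {"fingers": 0.7, "dx": 0, "dy": -0.09, "dz": 0.3, "rx": 0, "ry": 0, "rz": 0}, {"fingers": 0.7, "dx": 0, "dy": -0.09, "dz": 0.5, "rx": 0, "ry": 0, "rz": 0}, {"fingers": 0.7, "dx": 0, "dy": -0.09, "dz": 0.7, "rx": 0, "ry": 0, "rz": 0}, {"fingers": 0.7, "dx": 0, "dy": -0.09, "dz": 0.83, "rx": 0, "ry": 0, "rz": 0}, {"fingers": 0.7, "dx": 0, "dy": -0.09, "dz": 0.89, "rx": 0, "ry": 0, "rz": 0}, {"fingers": 0.7, "dx": 0, "dy": -0.09, "dz": 0.89, "rx": 0, "ry": 0, "rz": 0}]}}

```text
t: 8.95
ee_pos: [0.4495, -0.0799, 0.0631]
tool_rot: [[-1.0, -0.004, -0.003], [-0.004, 1.0, -0.0], [0.003, -0.0, -1.0]]
wrist_force: [-0.4, 0.2, -1.1]
opening: 0.7
grip_force: 0.0
```

Call:
{"op": "play_rows", "data": {"steps": [{"fingers": 0, "dx": 0, "dy": 0, "dz": 0, "rx": 0, "ry": 0, "rz": 0}, {"fingers": 0, "dx": 0, "dy": 0, "dz": 0, "rx": 0, "ry": 0, "rz": 0}, {"fingers": 0, "dx": 0, "dy": 0, "dz": 0, "rx": 0, "ry": 0, "rz": 0}, {"fingers": 0, "dx": 0, "dy": 0, "dz": 0, "rx": 0, "ry": 0, "rz": 0}, {"fingers": 0, "dx": 0, "dy": 0, "dz": 0, "rx": 0, "ry": 0, "rz": 0}, {"fingers": 0, "dx": 0, "dy": 0, "dz": 0, "rx": 0, "ry": 0, "rz": 0}]}}

```text
t: 9.55
ee_pos: [0.4514, -0.0813, 0.0658]
tool_rot: [[-1.0, -0.001, 0.004], [-0.001, 1.0, 0.001], [-0.004, 0.001, -1.0]]
wrist_force: [0.5, 0.5, 7.3]
opening: 0.292
grip_force: 39.3
```

Call:
{"op": "play_rows", "data": {"steps": [{"fingers": 0, "dx": 0, "dy": 0, "dz": -0.15, "rx": 0, "ry": 0, "rz": 0}, {"fingers": 0, "dx": 0, "dy": 0, "dz": -0.4, "rx": 0, "ry": 0, "rz": 0}, {"fingers": 0, "dx": 0, "dy": 0, "dz": -0.65, "rx": 0, "ry": 0, "rz": 0}, {"fingers": 0, "dx": 0, "dy": 0, "dz": -0.9, "rx": 0, "ry": 0, "rz": 0}, {"fingers": 0, "dx": 0, "dy": 0, "dz": -1, "rx": 0, "ry": 0, "rz": 0}, {"fingers": 0, "dx": 0, "dy": 0, "dz": -1, "rx": 0, "ry": 0, "rz": 0}]}}

```text
t: 10.15
ee_pos: [0.4521, -0.0819, 0.2684]
tool_rot: [[-1.0, -0.0, 0.009], [-0.0, 1.0, 0.002], [-0.009, 0.002, -1.0]]
wrist_force: [-0.2, 0.2, -0.6]
opening: 0.29
grip_force: 39.6
```

Call:
{"op": "play_rows", "data": {"steps": [{"fingers": 0, "dx": -0.35, "dy": 1, "dz": -0.37, "rx": 0, "ry": 0, "rz": 0}, {"fingers": 0, "dx": -0.35, "dy": 1, "dz": -0.37, "rx": 0, "ry": 0, "rz": 0}, {"fingers": 0, "dx": -0.35, "dy": 1, "dz": -0.37, "rx": 0, "ry": 0, "rz": 0}, {"fingers": 0, "dx": -0.35, "dy": 1, "dz": -0.37, "rx": 0, "ry": 0, "rz": 0}, {"fingers": 0, "dx": -0.35, "dy": 1, "dz": -0.37, "rx": 0, "ry": 0, "rz": 0}, {"fingers": 0, "dx": -0.35, "dy": 1, "dz": -0.37, "rx": 0, "ry": 0, "rz": 0}, {"fingers": 0, "dx": -0.35, "dy": 1, "dz": -0.37, "rx": 0, "ry": 0, "rz": 0}]}}

```text
t: 10.85
ee_pos: [0.5185, 0.1182, 0.3363]
tool_rot: [[-1.0, -0.001, -0.003], [-0.001, 1.0, -0.002], [0.003, -0.002, -1.0]]
wrist_force: [-0.5, -1.0, -1.0]
opening: 0.29
grip_force: 39.5
```

Call:
{"op": "play_rows", "data": {"steps": [{"fingers": 0, "dx": -0.33, "dy": 1, "dz": 0, "rx": 0, "ry": 0, "rz": 0}, {"fingers": 0, "dx": -0.33, "dy": 1, "dz": 0, "rx": 0, "ry": 0, "rz": 0}, {"fingers": 0, "dx": -0.33, "dy": 1, "dz": 0, "rx": 0, "ry": 0, "rz": 0}, {"fingers": 0, "dx": -0.33, "dy": 1, "dz": 0, "rx": 0, "ry": 0, "rz": 0}, {"fingers": 0, "dx": -0.33, "dy": 1, "dz": 0, "rx": 0, "ry": 0, "rz": 0}, {"fingers": 0, "dx": -0.33, "dy": 1, "dz": 0, "rx": 0, "ry": 0, "rz": 0}, {"fingers": 0, "dx": -0.33, "dy": 1, "dz": 0, "rx": 0, "ry": 0, "rz": 0}, {"fingers": 0, "dx": -0.33, "dy": 1, "dz": 0, "rx": 0, "ry": 0, "rz": 0}]}}

```text
t: 11.65
ee_pos: [0.5861, 0.3143, 0.3382]
tool_rot: [[-1.0, 0.005, -0.0], [0.005, 1.0, -0.002], [0.0, -0.002, -1.0]]
wrist_force: [-0.3, -0.2, -0.1]
opening: 0.289
grip_force: 39.5
```

```bash
python3 - <<'E'
from h import *
held()
E
```

```text
11.65 [0.5861 0.3143 0.3382] op 0.289
0.29 1713 [0.564 0.296] [0.59  0.336] [0.574 0.317 0.294]
0.3 338 [0.573 0.301] [0.585 0.327] [0.576 0.314 0.305]
0.31 400 [0.573 0.302] [0.584 0.326] [0.576 0.314 0.315]
0.32 486 [0.573 0.302] [0.584 0.326] [0.576 0.314 0.325]
0.33 741 [0.573 0.301] [0.598 0.327] [0.577 0.314 0.336]
0.34 2642 [0.574 0.302] [0.598 0.326] [0.585 0.314 0.342]
rim ((0.5878162384033203, 0.3327701687812805), 0.04077872261404991)
```

Call:
{"op": "play_rows", "data": {"steps": [{"fingers": 0, "dx": -0.01, "dy": 0.09, "dz": 0, "rx": 0, "ry": 0, "rz": 0}, {"fingers": 0, "dx": -0.01, "dy": 0.09, "dz": 0, "rx": 0, "ry": 0, "rz": 0}, {"fingers": 0, "dx": -0.01, "dy": 0.09, "dz": 0, "rx": 0, "ry": 0, "rz": 0}, {"fingers": 0, "dx": -0.01, "dy": 0.09, "dz": 0.1, "rx": 0, "ry": 0, "rz": 0}, {"fingers": 0, "dx": -0.01, "dy": 0.09, "dz": 0.2, "rx": 0, "ry": 0, "rz": 0}, {"fingers": 0, "dx": -0.01, "dy": 0.09, "dz": 0.3, "rx": 0, "ry": 0, "rz": 0}, {"fingers": 0, "dx": -0.01, "dy": 0.09, "dz": 0.39, "rx": 0, "ry": 0, "rz": 0}, {"fingers": 0, "dx": -0.01, "dy": 0.09, "dz": 0.39, "rx": 0, "ry": 0, "rz": 0}]}}

```text
t: 12.5
ee_pos: [0.5854, 0.3355, 0.2567]
tool_rot: [[-1.0, -0.001, -0.006], [-0.001, 1.0, -0.004], [0.006, -0.004, -1.0]]
wrist_force: [0.4, 0.9, -1.9]
opening: 0.293
grip_force: 39.5
```

Call:
{"op": "play_rows", "data": {"steps": [{"fingers": 0.6, "dx": 0, "dy": 0, "dz": 0, "rx": 0, "ry": 0, "rz": 0}, {"fingers": 0.6, "dx": 0, "dy": 0, "dz": 0, "rx": 0, "ry": 0, "rz": 0}, {"fingers": 0.6, "dx": 0, "dy": 0, "dz": 0, "rx": 0, "ry": 0, "rz": 0}, {"fingers": 0.6, "dx": 0, "dy": 0, "dz": -0.1, "rx": 0, "ry": 0, "rz": 0}, {"fingers": 0.6, "dx": 0, "dy": 0, "dz": -0.3, "rx": 0, "ry": 0, "rz": 0}, {"fingers": 0.6, "dx": 0, "dy": 0, "dz": -0.4, "rx": 0, "ry": 0, "rz": 0}, {"fingers": 0.6, "dx": 0, "dy": 0, "dz": -0.4, "rx": 0, "ry": 0, "rz": 0}]}}

```text
t: 13.2
ee_pos: [0.59, 0.3375, 0.3467]
tool_rot: [[-1.0, -0.0, 0.009], [-0.0, 1.0, 0.006], [-0.009, 0.006, -1.0]]
wrist_force: [-0.2, 0.1, 0.8]
opening: 0.601
grip_force: 0.0
```

```bash
python3 - <<'E'
from h import *
jar("j2")
E
```

```text
13.2 [0.59   0.3375 0.3467]
brown in jar 23 (array([0.58203106, 0.32295866, 0.03931395]), array([0.6178076 , 0.37600593, 0.08466173]))
rim ((0.5881516337394714, 0.33280888199806213), 0.0409679114818573)
```

View pics/j2.png

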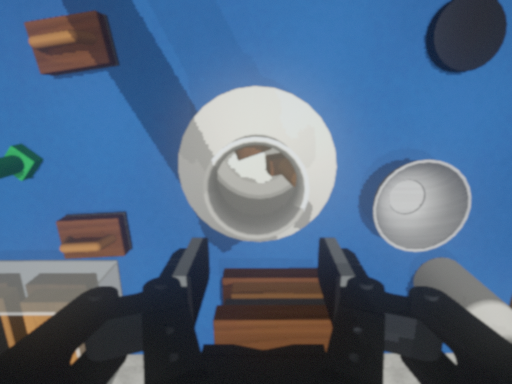

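The neck is clear at (255,190), and both stamps can be seen lying inside at (250,152) and (283,168). Next is the square stamp.

Call:
{"op": "play_rows", "data": {"steps": [{"fingers": 0.7, "dx": -0.16, "dy": -1, "dz": 0, "rx": 0, "ry": 0, "rz": 0}, {"fingers": 0.7, "dx": -0.16, "dy": -1, "dz": 0, "rx": 0, "ry": 0, "rz": 0}, {"fingers": 0.7, "dx": -0.16, "dy": -1, "dz": 0, "rx": 0, "ry": 0, "rz": 0}, {"fingers": 0.7, "dx": -0.16, "dy": -1, "dz": 0, "rx": 0, "ry": 0, "rz": 0}, {"fingers": 0.7, "dx": -0.16, "dy": -1, "dz": 0, "rx": 0, "ry": 0, "rz": 0}, {"fingers": 0.7, "dx": -0.16, "dy": -1, "dz": 0, "rx": 0, "ry": 0, "rz": 0}]}}

```text
t: 13.85
ee_pos: [0.6193, 0.1332, 0.3393]
tool_rot: [[-1.0, 0.006, -0.002], [0.006, 1.0, -0.001], [0.002, -0.001, -1.0]]
wrist_force: [0.2, 1.8, -0.1]
opening: 0.699
grip_force: 0.0
```

Call:
{"op": "play_rows", "data": {"steps": [{"fingers": 0.7, "dx": -0.16, "dy": -1, "dz": 0.5, "rx": 0, "ry": 0, "rz": 0}, {"fingers": 0.7, "dx": -0.16, "dy": -1, "dz": 0.5, "rx": 0, "ry": 0, "rz": 0}, {"fingers": 0.7, "dx": -0.16, "dy": -1, "dz": 0.5, "rx": 0, "ry": 0, "rz": 0}, {"fingers": 0.7, "dx": -0.16, "dy": -1, "dz": 0.5, "rx": 0, "ry": 0, "rz": 0}, {"fingers": 0.7, "dx": -0.16, "dy": -1, "dz": 0.5, "rx": 0, "ry": 0, "rz": 0}, {"fingers": 0.7, "dx": -0.16, "dy": -1, "dz": 0.5, "rx": 0, "ry": 0, "rz": 0}, {"fingers": 0.7, "dx": -0.16, "dy": -1, "dz": 0.5, "rx": 0, "ry": 0, "rz": 0}, {"fingers": 0.7, "dx": -0.16, "dy": -1, "dz": 0.5, "rx": 0, "ry": 0, "rz": 0}]}}

```text
t: 14.65
ee_pos: [0.6523, -0.0592, 0.2402]
tool_rot: [[-1.0, -0.006, 0.0], [-0.006, 1.0, 0.002], [-0.0, 0.002, -1.0]]
wrist_force: [-0.1, 0.7, 0.3]
opening: 0.697
grip_force: 0.0
```

Call:
{"op": "play_rows", "data": {"steps": [{"fingers": 0.7, "dx": -0.01, "dy": -0.17, "dz": 0.1, "rx": 0, "ry": 0, "rz": 0}, {"fingers": 0.7, "dx": -0.01, "dy": -0.17, "dz": 0.3, "rx": 0, "ry": 0, "rz": 0}, {"fingers": 0.7, "dx": -0.01, "dy": -0.17, "dz": 0.5, "rx": 0, "ry": 0, "rz": 0}, {"fingers": 0.7, "dx": -0.01, "dy": -0.17, "dz": 0.7, "rx": 0, "ry": 0, "rz": 0}, {"fingers": 0.7, "dx": -0.01, "dy": -0.17, "dz": 0.83, "rx": 0, "ry": 0, "rz": 0}, {"fingers": 0.7, "dx": -0.01, "dy": -0.17, "dz": 0.88, "rx": 0, "ry": 0, "rz": 0}, {"fingers": 0.7, "dx": -0.01, "dy": -0.17, "dz": 0.88, "rx": 0, "ry": 0, "rz": 0}]}}

```text
t: 15.35
ee_pos: [0.6532, -0.0946, 0.0631]
tool_rot: [[-1.0, -0.004, -0.002], [-0.004, 1.0, 0.001], [0.002, 0.001, -1.0]]
wrist_force: [-1.2, 0.8, -0.7]
opening: 0.699
grip_force: 0.0
```

Call:
{"op": "play_rows", "data": {"steps": [{"fingers": 0, "dx": 0, "dy": 0, "dz": 0, "rx": 0, "ry": 0, "rz": 0}, {"fingers": 0, "dx": 0, "dy": 0, "dz": 0, "rx": 0, "ry": 0, "rz": 0}, {"fingers": 0, "dx": 0, "dy": 0, "dz": 0, "rx": 0, "ry": 0, "rz": 0}, {"fingers": 0, "dx": 0, "dy": 0, "dz": 0, "rx": 0, "ry": 0, "rz": 0}, {"fingers": 0, "dx": 0, "dy": 0, "dz": 0, "rx": 0, "ry": 0, "rz": 0}, {"fingers": 0, "dx": 0, "dy": 0, "dz": 0, "rx": 0, "ry": 0, "rz": 0}]}}

```text
t: 15.95
ee_pos: [0.6555, -0.0974, 0.0668]
tool_rot: [[-1.0, -0.0, 0.004], [-0.0, 1.0, 0.0], [-0.004, 0.0, -1.0]]
wrist_force: [-0.8, 1.0, 6.7]
opening: 0.29
grip_force: 39.2
```

Call:
{"op": "play_rows", "data": {"steps": [{"fingers": 0, "dx": 0, "dy": 0, "dz": -0.15, "rx": 0, "ry": 0, "rz": 0}, {"fingers": 0, "dx": 0, "dy": 0, "dz": -0.4, "rx": 0, "ry": 0, "rz": 0}, {"fingers": 0, "dx": 0, "dy": 0, "dz": -0.65, "rx": 0, "ry": 0, "rz": 0}, {"fingers": 0, "dx": 0, "dy": 0, "dz": -0.9, "rx": 0, "ry": 0, "rz": 0}, {"fingers": 0, "dx": 0, "dy": 0, "dz": -1, "rx": 0, "ry": 0, "rz": 0}, {"fingers": 0, "dx": 0, "dy": 0, "dz": -1, "rx": 0, "ry": 0, "rz": 0}]}}

```text
t: 16.55
ee_pos: [0.6562, -0.0986, 0.2699]
tool_rot: [[-1.0, 0.0, 0.01], [0.0, 1.0, -0.001], [-0.01, -0.001, -1.0]]
wrist_force: [0.8, -0.6, -1.2]
opening: 0.292
grip_force: 39.4
```

Call:
{"op": "play_rows", "data": {"steps": [{"fingers": 0, "dx": 0.17, "dy": 1, "dz": -0.36, "rx": 0, "ry": 0, "rz": 0}, {"fingers": 0, "dx": 0.17, "dy": 1, "dz": -0.36, "rx": 0, "ry": 0, "rz": 0}, {"fingers": 0, "dx": 0.17, "dy": 1, "dz": -0.36, "rx": 0, "ry": 0, "rz": 0}, {"fingers": 0, "dx": 0.17, "dy": 1, "dz": -0.36, "rx": 0, "ry": 0, "rz": 0}, {"fingers": 0, "dx": 0.17, "dy": 1, "dz": -0.36, "rx": 0, "ry": 0, "rz": 0}, {"fingers": 0, "dx": 0.17, "dy": 1, "dz": -0.36, "rx": 0, "ry": 0, "rz": 0}, {"fingers": 0, "dx": 0.17, "dy": 1, "dz": -0.36, "rx": 0, "ry": 0, "rz": 0}]}}

```text
t: 17.25
ee_pos: [0.6189, 0.1005, 0.3344]
tool_rot: [[-1.0, 0.001, -0.003], [0.001, 1.0, -0.003], [0.003, -0.003, -1.0]]
wrist_force: [0.5, -1.8, -1.0]
opening: 0.291
grip_force: 39.5
```

Call:
{"op": "play_rows", "data": {"steps": [{"fingers": 0, "dx": 0.17, "dy": 1, "dz": 0, "rx": 0, "ry": 0, "rz": 0}, {"fingers": 0, "dx": 0.17, "dy": 1, "dz": 0, "rx": 0, "ry": 0, "rz": 0}, {"fingers": 0, "dx": 0.17, "dy": 1, "dz": 0, "rx": 0, "ry": 0, "rz": 0}, {"fingers": 0, "dx": 0.17, "dy": 1, "dz": 0, "rx": 0, "ry": 0, "rz": 0}, {"fingers": 0, "dx": 0.17, "dy": 1, "dz": 0, "rx": 0, "ry": 0, "rz": 0}, {"fingers": 0, "dx": 0.17, "dy": 1, "dz": 0, "rx": 0, "ry": 0, "rz": 0}, {"fingers": 0, "dx": 0.17, "dy": 1, "dz": 0, "rx": 0, "ry": 0, "rz": 0}, {"fingers": 0, "dx": 0.17, "dy": 1, "dz": 0, "rx": 0, "ry": 0, "rz": 0}]}}

```text
t: 18.05
ee_pos: [0.5871, 0.298, 0.3359]
tool_rot: [[-1.0, 0.006, 0.0], [0.006, 1.0, -0.002], [-0.0, -0.002, -1.0]]
wrist_force: [0.4, -0.5, -0.2]
opening: 0.295
grip_force: 39.6
```

```bash
python3 - <<'E'
from h import *
held()
E
```

```text
18.05 [0.5871 0.298  0.3359] op 0.295
0.28 66 [0.566 0.278] [0.593 0.318] [0.578 0.299 0.29 ]
0.29 1432 [0.563 0.277] [0.593 0.318] [0.576 0.298 0.292]
0.3 360 [0.573 0.286] [0.583 0.31 ] [0.576 0.298 0.305]
0.31 423 [0.574 0.285] [0.585 0.31 ] [0.576 0.298 0.315]
0.32 533 [0.574 0.285] [0.599 0.31 ] [0.577 0.298 0.325]
0.33 3065 [0.574 0.285] [0.599 0.31 ] [0.584 0.298 0.338]
0.34 70 [0.578 0.29 ] [0.595 0.306] [0.585 0.299 0.34 ]
rim ((0.5877137184143066, 0.33261358737945557), 0.04068640619516373)
```

Call:
{"op": "play_rows", "data": {"steps": [{"fingers": 0, "dx": -0.01, "dy": 0.16, "dz": 0, "rx": 0, "ry": 0, "rz": 0}, {"fingers": 0, "dx": -0.01, "dy": 0.16, "dz": 0, "rx": 0, "ry": 0, "rz": 0}, {"fingers": 0, "dx": -0.01, "dy": 0.16, "dz": 0, "rx": 0, "ry": 0, "rz": 0}, {"fingers": 0, "dx": -0.01, "dy": 0.16, "dz": 0.1, "rx": 0, "ry": 0, "rz": 0}, {"fingers": 0, "dx": -0.01, "dy": 0.16, "dz": 0.2, "rx": 0, "ry": 0, "rz": 0}, {"fingers": 0, "dx": -0.01, "dy": 0.16, "dz": 0.3, "rx": 0, "ry": 0, "rz": 0}, {"fingers": 0, "dx": -0.01, "dy": 0.16, "dz": 0.38, "rx": 0, "ry": 0, "rz": 0}, {"fingers": 0, "dx": -0.01, "dy": 0.16, "dz": 0.38, "rx": 0, "ry": 0, "rz": 0}]}}

```text
t: 18.9
ee_pos: [0.5862, 0.3322, 0.2571]
tool_rot: [[-1.0, 0.002, -0.005], [0.002, 1.0, -0.004], [0.005, -0.004, -1.0]]
wrist_force: [-0.7, -0.2, -1.2]
opening: 0.294
grip_force: 39.6
```

Call:
{"op": "play_rows", "data": {"steps": [{"fingers": 0.6, "dx": 0, "dy": 0, "dz": 0, "rx": 0, "ry": 0, "rz": 0}, {"fingers": 0.6, "dx": 0, "dy": 0, "dz": 0, "rx": 0, "ry": 0, "rz": 0}, {"fingers": 0.6, "dx": 0, "dy": 0, "dz": 0, "rx": 0, "ry": 0, "rz": 0}, {"fingers": 0.6, "dx": 0, "dy": 0, "dz": -0.1, "rx": 0, "ry": 0, "rz": 0}, {"fingers": 0.6, "dx": 0, "dy": 0, "dz": -0.3, "rx": 0, "ry": 0, "rz": 0}, {"fingers": 0.6, "dx": 0, "dy": 0, "dz": -0.4, "rx": 0, "ry": 0, "rz": 0}, {"fingers": 0.6, "dx": 0, "dy": 0, "dz": -0.4, "rx": 0, "ry": 0, "rz": 0}, {"fingers": 0.6, "dx": 0, "dy": 0, "dz": -0.4, "rx": 0, "ry": 0, "rz": 0}]}}

```text
t: 19.7
ee_pos: [0.5877, 0.3348, 0.3414]
tool_rot: [[-1.0, -0.001, 0.002], [-0.001, 1.0, 0.001], [-0.002, 0.001, -1.0]]
wrist_force: [-0.2, -0.4, -0.3]
opening: 0.599
grip_force: 0.0
```

```bash
python3 - <<'E'
from h import *
jar("j3")
E
```

```text
19.7 [0.5877 0.3348 0.3414]
brown in jar 35 (array([0.59687759, 0.2954918 , 0.03889211]), array([0.61977228, 0.37649232, 0.08430747]))
rim ((0.5880277752876282, 0.3325071930885315), 0.040656980127096176)
```

View pics/j3.png

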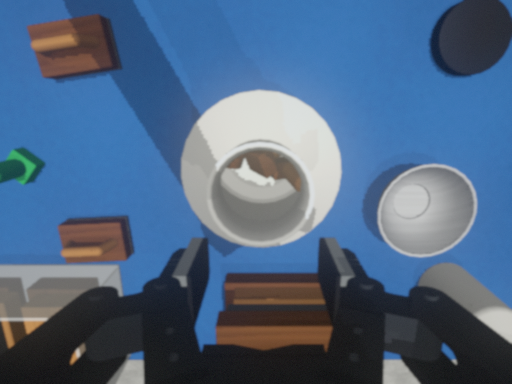

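The neck at (260,195) is clear, and all three stamps lie on the jar's floor around (265,165). The jar hasn't moved: the rim centre is still at (0.588, 0.3325). The gripper is well above it, so I'll settle briefly and hand in.

Call:
{"op": "play_rows", "data": {"steps": [{"fingers": 0.6, "dx": 0, "dy": 0, "dz": 0, "rx": 0, "ry": 0, "rz": 0}, {"fingers": 0.6, "dx": 0, "dy": 0, "dz": 0, "rx": 0, "ry": 0, "rz": 0}, {"fingers": 0.6, "dx": 0, "dy": 0, "dz": 0, "rx": 0, "ry": 0, "rz": 0}, {"fingers": 0.6, "dx": 0, "dy": 0, "dz": 0, "rx": 0, "ry": 0, "rz": 0}, {"fingers": 0.6, "dx": 0, "dy": 0, "dz": 0, "rx": 0, "ry": 0, "rz": 0}, {"fingers": 0.6, "dx": 0, "dy": 0, "dz": 0, "rx": 0, "ry": 0, "rz": 0}]}}

```text
t: 20.35
ee_pos: [0.5874, 0.3346, 0.3402]
tool_rot: [[-1.0, -0.0, -0.0], [-0.0, 1.0, -0.0], [0.0, -0.0, -1.0]]
wrist_force: [-0.4, -1.1, -0.1]
opening: 0.598
grip_force: 0.0
```

```bash
python3 -c "
from rig import env
print(env.sign_off())"
```

```text
the job is handed in; nothing more can be done
None
```

All three small stamps went into the jar one at a time, with the jar still upright in its place and the blocks never touched; the job was handed in at about 20 s, but sign-off returned no verdict.

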